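# Clear the printing bench: nest the empty cups, palletise the parts boxes

### The job

Clear the bench after the print run: nest the empty cups in size order, upright inside one another, with the whole nest standing fully on the round mat, and load every coloured parts box on the pallet slab, flat and squarely on the outline of its own colour so that they form one flat interlocking layer. A cup may be standing on the slab and has to come off first; some cups and boxes may be missing today. Leave the ink bottle, tape roll and spatula where they are, and if a box gets knocked out of place, put it right.

Things in the scene. Friction and masses are not known exactly. Their poses are not given: they have to be found in the camera images.
- slab: fixed white plastic pallet slab, 196 x 226 x 8 mm (its x, y, z), flat on the bench; origin at the centre of its underside; on top five painted 78 x 50 mm outlines with a dot at each centre, 6 mm apart, interlocking: pink, purple, green side by side, long sides along the slab's x; yellow and blue end to end, long sides along its y
- slot_pink (a point): centre of the pink outline, on the slab's top face; this outline's long side runs along the slab's x axis
- slot_purple (a point): centre of the purple outline, on the slab's top face; this outline's long side runs along the slab's x axis
- slot_green (a point): centre of the green outline, on the slab's top face; this outline's long side runs along the slab's x axis
- slot_yellow (a point): centre of the yellow outline, on the slab's top face; this outline's long side runs along the slab's y axis
- slot_blue (a point): centre of the blue outline, on the slab's top face; this outline's long side runs along the slab's y axis
- box_pink: loose pink lidded parts box, 78 x 50 x 38 mm (its x, y, z), 130 g, with a grip rib on the middle of the lid: 30 mm long (along x), 12 mm thick (along y), standing 22 mm above the lid, so its top is 60 mm above the origin; origin at the centre of the underside; may be absent
- box_purple: loose purple lidded parts box, 78 x 50 x 38 mm (its x, y, z), 130 g, with a grip rib on the middle of the lid: 30 mm long (along x), 12 mm thick (along y), standing 22 mm above the lid, so its top is 60 mm above the origin; origin at the centre of the underside; may be absent
- box_green: loose green lidded parts box, 78 x 50 x 38 mm (its x, y, z), 130 g, with a grip rib on the middle of the lid: 30 mm long (along x), 12 mm thick (along y), standing 22 mm above the lid, so its top is 60 mm above the origin; origin at the centre of the underside; may be absent
- box_yellow: loose yellow lidded parts box, 78 x 50 x 38 mm (its x, y, z), 130 g, with a grip rib on the middle of the lid: 30 mm long (along x), 12 mm thick (along y), standing 22 mm above the lid, so its top is 60 mm above the origin; origin at the centre of the underside; may be absent
- box_blue: loose blue lidded parts box, 78 x 50 x 38 mm (its x, y, z), 130 g, with a grip rib on the middle of the lid: 30 mm long (along x), 12 mm thick (along y), standing 22 mm above the lid, so its top is 60 mm above the origin; origin at the centre of the underside; may be absent
- mat: fixed round black rubber mat with a grey ring near its edge, 104 mm diameter, 3 mm thick; origin at the centre of its underside
- cup_large: loose empty large round cup, white plastic, open at the top, rim 70 mm across outside, 66 mm across at the foot, 46 mm high, wall 3 mm, floor 8 mm thick; origin at the centre of its underside, z up its axis; nested, a smaller cup's foot rests on the larger one's floor and its rim stands 16 mm or more above the larger rim; may be absent
- cup_medium: loose empty medium round cup, pale green plastic, open at the top, rim 55 mm across outside, 51 mm across at the foot, 54 mm high, wall 3 mm, floor 8 mm thick; origin at the centre of its underside, z up its axis; nested, a smaller cup's foot rests on the larger one's floor and its rim stands 16 mm or more above the larger rim; may be absent
- cup_small: loose empty small round cup, orange plastic, open at the top, rim 40 mm across outside, 36 mm across at the foot, 62 mm high, wall 3 mm, floor 8 mm thick; origin at the centre of its underside, z up its axis; nested, a smaller cup's foot rests on the larger one's floor and its rim stands 16 mm or more above the larger rim; may be absent
- ink_bottle: bystander: amber ink bottle, 52 mm diameter, 110 mm high; origin under its centre
- tape_roll: bystander: brown tape roll lying flat, 96 mm diameter, 24 mm high; origin under its centre
- ink_spatula: bystander: spatula lying on the bench, along its x

How it is judged (in metres and radians):
At the end, for the whole second after the job is handed in: Each box lies flat on the slab, within 9 mm and 0.12 rad of its colour's outline; each cup is upright, smaller fully down inside larger, the outermost wholly on the mat (large within 18 mm of its centre, else medium within 23 mm); all at rest (horizontal distance between box_pink and slot_pink below 0.009 m and angle between the x axis of each of box_pink, box_purple, box_green and the x axis of slab, either way round below 0.12 rad and z of box_pink in the frame of slab between 0.004 and 0.012 m and angle between each of box_pink, box_purple, box_green, box_yellow, box_blue's own z axis and vertical below 0.06 rad and linear speed of each of box_pink, box_purple, box_green, box_yellow, box_blue, cup_large, cup_medium, cup_small below 0.02 m/s and horizontal distance between box_purple and slot_purple below 0.009 m and z of box_purple in the frame of slab between 0.004 and 0.012 m and horizontal distance between box_green and slot_green below 0.009 m and z of box_green in the frame of slab between 0.004 and 0.012 m and horizontal distance between box_yellow and slot_yellow below 0.009 m and angle between the x axis of each of box_yellow, box_blue and the y axis of slab, either way round below 0.12 rad and z of box_yellow in the frame of slab between 0.004 and 0.012 m and horizontal distance between box_blue and slot_blue below 0.009 m and z of box_blue in the frame of slab between 0.004 and 0.012 m and horizontal distance between cup_large and mat below 0.018 m and z of cup_large in the frame of mat below 0.008 m and angle between each of cup_large, cup_medium, cup_small's own z axis and vertical below 0.08 rad and horizontal distance between cup_medium and mat below 0.023 m and z of cup_medium in the frame of mat below 0.016 m and horizontal distance between cup_small and mat below 0.032 m and z of cup_small in the frame of mat below 0.024 m and horizontal distance between cup_large and cup_medium below 0.008 m and z of cup_medium in the frame of cup_large between 0.005 and 0.012 m and horizontal distance between cup_medium and cup_small below 0.008 m and z of cup_small in the frame of cup_medium between 0.005 and 0.012 m and horizontal distance between cup_large and cup_small below 0.016 m and z of cup_small in the frame of cup_large between 0.005 and 0.02 m); the robot touches nothing.
It fails at once if a bystander (ink bottle, tape roll, spatula) is shifted more than 4 cm (distance of any of ink_bottle, tape_roll, ink_spatula from where it was at the start of the episode above 0.04 m).
Of box_pink, box_purple, box_green, box_yellow, box_blue only 4 to 5 are there at a start; the rules pass over those that are not, and their reading is None.
Of cup_large, cup_medium, cup_small only 2 to 3 are there at a start; the rules pass over those that are not, and their reading is None.
At some moment in a run one of box_pink, box_purple, box_green, box_yellow, box_blue may be knocked a few centimetres aside while the robot is not near it.
It also fails if it takes over 210 s, if anything falls off the work surface, if the arm or the gripper's body presses on something with over 40 N, if the wrist force passes 120 N, or if a joint passes its speed limit or range.

### The arm

A 6-joint arm with a two-finger parallel gripper is mounted at the origin on the work surface. World frame = base frame: x ahead of the robot, y to its left, z up, the work surface at z = 0. Lengths are in m, angles in degrees, forces in N, time in s.
With the tool pointing down it reaches from about 0.375 to 0.9 m from the base axis. Payload 3.1 kg.
Tool frame: the origin (TCP) lies at the very end of the fingers, on their centre line; the grasp point (between the pads) lies 19 mm behind it; z points along the fingers, y is the line along which they close (so a half turn about z gives the same grasp; the last joint's range is limited). The gripper opens to 87 mm and grips with 3 to 60 N. Pads are 19 mm wide; open, the fingers measure 117 mm over their backs; the gripper's body (75 mm by 190 mm) begins 51 mm behind the grasp point.
Start: joints at [-78.925, 30.224, 82.088, -0, 67.689, -10.227], TCP at [0.227, -0.582, 0.223] pointing down, gripper open.
Joint ranges: [-176.69, 176.69], [-43.24, 126.21], [12.49, 139.97], [-82, 262], [0, 151.66], [-163.58, 163.58]. Speed limits (degrees/s): [159.86, 159.86, 180, 180, 180, 180].

### API

Orientations are given as a 3x3 rotation matrix whose columns are the frame's x, y, z axes.
In Python, from rig import readout, viewer, ticket gives the robot as it stands.
- The arm moves only by the tool send_rows, never from a script. Its argument "moves" is a list of rows, each a list of 6 numbers: the shift along the tool's x, y, z in units of 250 mm (1.0 is 250 mm), then the turn, a rotation vector about the tool's x, y, z in units of 90 degrees (1.0 is 90 degrees). A call has 1 to 12 rows; each row is the pose to reach, as a shift and turn from the pose commanded when the call began, along the tool's axes at that moment; what a row does not reach only later rows make up. A row lasts 1/10 s, in which the tool goes at most 50 mm and 8.59 degrees, less where a joint would pass 70% of its speed; a pose out of reach is approached as far as the arm can. A call with a number of a shift or a turn outside -1 to 1 is refused whole. A call with a gripper value outside its range is refused whole. "grip" is the opening, from 0 (shut) to 1 (fully open), set as the call begins (left out, the last holds). The fingers move at their own pace and stop on an object; the grip force is fixed at half the most. Time passes only in rows, so rows that repeat a pose let the fingers close. It gives the time, the measured TCP pose, the force, the opening and the grip force at its end, in the units of the state.
- readout.read_state(): the state, without advancing time (a new reading comes with each control period).
- viewer.capture(name): name is "scene" or "top"; returns (picture, depth): 400x640x3 uint8, red, green, blue; 400x640 float32, m along the optical axis (not along the pixel's ray), 0 where there is no reading.
- viewer.camera_info(name): a dict with "fx", "fy", "cx", "cy" (pixels), "R" (3x3) and "t" (3): a world point X has camera coordinates R X + t. Camera axes: x right, y down, z forward; pixel columns grow to the right and rows downward; lengths in m; the calibration is good to about 2 mm. A picture is of the moment at which its call begins. camera_info takes no time and is no camera call.
- ticket.hand_in(): hands the job in; it is judged then, once.
The state is a dict: "time_s": time; "joint_positions": joint angles; "qvel": joint speeds; "tau": joint torques, N m; "position": TCP position; "tcp_rot": TCP orientation; "force": force on the tool from outside, world axes, zero at the start; "moment": the same for the moment, N m; "opening": opening from 0.0 (shut) to 1.0 (fully open); "grasp_force": force on a finger pad.
Only numpy, scipy, OpenCV 4.12 (cv2) and the standard library are available. Lean on these libraries where they do the work, as an engineer would, in place of code of your own. Each camera call takes 0.05 s, during which the arm holds its last target. There are 200 camera calls.

## Working session

There is one attempt and no reset: what is moved stays moved. The work goes in short steps, Python scripts to look and compute and a tool call to move; the robot and the scene stay as the last step left them, time stands still between calls to the robot, and variables do not carry over. Pictures are saved under pics/ and viewed, at most 14 in all, crops included, and the job is handed in when it is done.

Besides the shell and the picture viewer there is one more tool, called after ">>>" by a JSON object that holds its "fn" and its "kwargs". send_rows: Moves the arm, as the interface text tells. Shifts and turns lie within -1 to 1; 1 stands for 250 mm of shift or 90 degrees of turn. Its arguments: {"type":"object","properties":{"moves":{"type":"array"},"grip":{"type":"number"}},"required":["moves"]}

```bash
ls; mkdir -p pics; python3 - <<'E'
from rig import readout, viewer
import cv2,numpy as np
s=readout.read_state();print(s['position'],s['tcp_rot'],s['time_s'],s['opening'])
for n in('scene','top'):
    p,d=viewer.capture(n);cv2.imwrite(f'pics/{n}0.png',p[:,:,::-1]);np.save(f'{n}_d.npy',d)
    c=viewer.camera_info(n);print(n,c)
E
```

```text
pics
[ 0.22691214 -0.58157298  0.22157275] [[ 9.31685495e-01  3.63265662e-01 -4.45133236e-04]
 [ 3.63265762e-01 -9.31683157e-01  2.11708636e-03]
 [ 3.54341640e-04 -2.13416032e-03 -9.99997660e-01]] 0.0 1.003043268032226
scene {'fx': 491.7221771589925, 'fy': 491.7221771589925, 'cx': 319.18597210130224, 'cy': 201.65473726227364, 'R': array([[-0.8501507 ,  0.52653586, -0.00194557],
       [ 0.38242245,  0.61491525, -0.68966101],
       [-0.36193489, -0.58705982, -0.72412976]]), 't': array([ 0.48938795, -0.2153649 ,  1.55365846])}
top {'fx': 505.62516287780454, 'fy': 505.62516287780454, 'cx': 324.2899456032669, 'cy': 196.3393161074451, 'R': array([[ 0.02480157, -0.99959306, -0.01409255],
       [-0.99782986, -0.02389279, -0.06135725],
       [ 0.06099557,  0.01558372, -0.99801638]]), 't': array([0.02677528, 0.60022654, 1.42256323])}
```

View pics/top0.png

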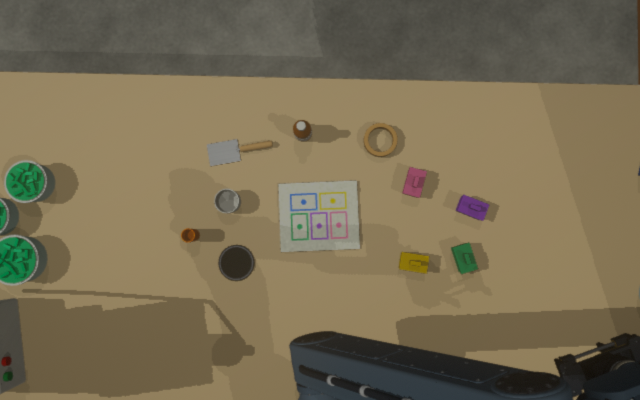

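View pics/scene0.png

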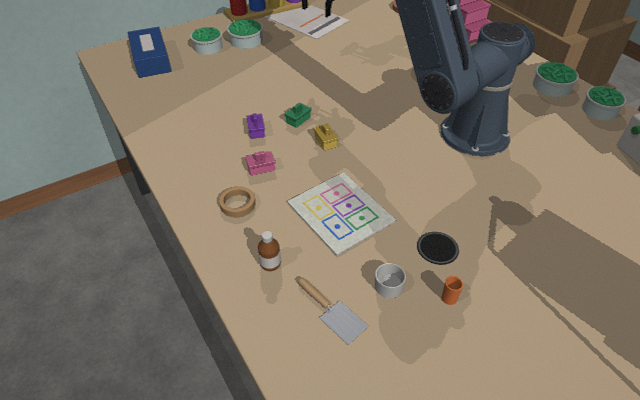

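The top view shows pink (415,182), purple (472,208), green (464,258) and yellow (414,262) boxes, with the slab at (319,216). The large cup is at (228,201), the small cup at (190,235) and the mat at (236,263). The scene view agrees, and neither the blue box nor the medium cup is present. Next I'll measure positions.

```bash
cat > h.py <<'E'
import cv2,numpy as np
from rig import readout, viewer
HUE={'pink':(160,176),'purple':(125,150),'green':(60,88),'yellow':(20,34),'blue':(105,122),'orange':(5,14)}
def shot(n):
    p,d=viewer.capture(n);return p,cv2.cvtColor(p,cv2.COLOR_RGB2HSV),d,viewer.camera_info(n)
def cloud(d,c):
    v,u=np.mgrid[:400,:640];P=np.stack([(u-c['cx'])/c['fx']*d,(v-c['cy'])/c['fy']*d,d],-1)
    W=(P-c['t'])@c['R'];W[d==0]=9;return W
def ray(uv,c,z):
    uv=np.atleast_2d(uv).astype(float);D=np.c_[(uv[:,0]-c['cx'])/c['fx'],(uv[:,1]-c['cy'])/c['fy'],np.ones(len(uv))]@c['R']
    o=-c['R'].T@c['t'];return (o+D*((z-o[2])/D[:,2])[:,None])[:,:2]
def mask(hsv,k,smin=90,vmin=30):
    lo,hi=HUE[k];return cv2.inRange(hsv,(lo,smin,vmin),(hi,255,255))>0
def box(k,n='top',s=None,zmin=0.0):
    """lid centre and long-axis yaw from points at lid height, rib centre"""
    p,hsv,d,c=s or shot(n);W=cloud(d,c);m=mask(hsv,k)&(W[...,2]>zmin+.02)&(W[...,2]<zmin+.075)&(abs(W[...,1])<.6)
    l=m&(W[...,2]<zmin+.044)&(W[...,2]>zmin+.033);r=m&(W[...,2]>zmin+.054)
    R=cv2.minAreaRect(W[l][:,:2].astype(np.float32)*1000);(cx,cy),(w,h),a=R
    if h>w:a+=90;w,h=h,w
    return np.r_[cx,cy].round(1),(round(w),round(h)),round((a+90)%180-90,1),l.sum(),(W[r][:,:2].mean(0)*1000).round(1),r.sum(),np.median(W[l][:,2])if l.any() else 0
def go(x,y,z,yawx=None):
    """row to reach tool-down pose (m); yawx = world angle of the tool's x"""
    s=readout.read_state();p=s['position'];T=np.array(s['tcp_rot'])
    cur=np.degrees(np.arctan2(T[1,0],T[0,0]))
    if yawx is None:yawx=cur
    q1=np.degrees(np.arctan2(y,x));q6=(q1+90-yawx+90)%180-90
    yaw=q1+90-q6;dy=(yaw-cur+180)%360-180
    sh=T.T@(np.array([x,y,z])-p)/.25
    print('row',sh.round(3),'turn z',round(-dy/90,3),'rest q6',round(q6),'t',round(s['time_s'],1))
E
python3 - <<'E'
from h import *
S={n:shot(n) for n in('top','scene')}
for n in S:
    p,hsv,d,c=S[n];W=cloud(d,c);print(n)
    for k in('pink','purple','green','yellow','blue'):
        try:print(k,*box(k,s=S[n]))
        except Exception as e:print(k,'none')
    src=[];dst=[];L={'pink':(-28,-56),'purple':(-28,0),'green':(-28,56),'yellow':(42,-42),'blue':(42,42)}
    for k in L:
        m=mask(hsv,k,60)&(abs(W[...,2]-.008)<.008)&(W[...,0]>.4)&(abs(W[...,1])<.25)
        # keep within the slab neighbourhood
        num,lab,st,ce=cv2.connectedComponentsWithStats(m.astype(np.uint8))
        i=[j for j in range(1,num) if st[j,4]>20 or (st[j,4]>3)]
        i=max(i,key=lambda j:st[j,2]*st[j,3]) ;x,y,w,h,_=st[i]
        sub=m.copy();sub[:]=0;sub[y:y+h,x:x+w]=m[y:y+h,x:x+w]
        pts=np.argwhere(sub)[:,::-1];R=cv2.minAreaRect(ray(pts,c,.008).astype(np.float32)*1000)
        print(' slot',k,np.round(R[0],1),np.round(R[1]),round(R[2],1));src.append(L[k]);dst.append(R[0])
    M,_=cv2.estimateAffinePartial2D(np.float32(src),np.float32(dst),method=cv2.LMEDS)
    if M is not None:
        print('fit scale',np.hypot(M[0,0],M[1,0]),'yaw',np.degrees(np.arctan2(M[1,0],M[0,0])),{k:(M@[*L[k],1]).round(1) for k in L}, 'res',np.abs(np.float32(dst)-np.float32(src)@M[:,:2].T-M[:,2]).max(0))
    # cups, mat
    m=mask(hsv,'orange',120)&(W[...,2]>.05)&(W[...,2]<.075)&(W[...,1]>.15);print('small',cv2.minEnclosingCircle(W[m][:,:2].astype(np.float32)*1000),m.sum())
    g=(W[...,1]>.1)&(W[...,1]<.4)&(W[...,0]>.4)&(W[...,0]<.75)&(W[...,2]>.040)&(W[...,2]<.056)&~mask(hsv,'orange',120);print('large',cv2.minEnclosingCircle(W[g][:,:2].astype(np.float32)*1000),g.sum())
    g=(hsv[...,2]<60)&(W[...,1]>.1)&(W[...,1]<.4)&(W[...,0]>.3)&(W[...,0]<.65)&(abs(W[...,2])<.012)
    num,lab,st,ce=cv2.connectedComponentsWithStats(g.astype(np.uint8));i=1+st[1:,4].argmax()
    q=ray(np.argwhere(lab==i)[:,::-1],c,.003).astype(np.float32)*1000;print('mat',cv2.minEnclosingCircle(q),q.mean(0),len(q))
E
```

```text
top
pink [ 644.9 -210.9] (76, 49) -14.3 374 [ 644.8 -211.1] 49 0.03805140712003681
purple [ 577.3 -374.7] (77, 49) 69.8 388 [ 577.4 -375.3] 49 0.03844960104655835
green [ 435.9 -353.7] (75, 49) 18.6 373 [ 436.1 -354.1] 53 0.038305946246675215
yellow [ 420.  -212.8] (78, 50) 81.7 408 [ 420.5 -212.3] 46 0.03836901832116426
blue [0. 0.] (0, 0) 0.0 0 [nan nan] 0 0
 slot pink [520.4  -1.1] [77. 49.] 1.4
 slot purple [514.5  66.1] [74. 29.] 1.5
 slot green [512.  110.4] [77. 49.] 1.7
 slot yellow [6.734e+02 5.000e-01] [545. 498.] 0.1
 slot blue [583.8 100.9] [49. 78.] 1.4
fit scale 0.9912350770726486 yaw 2.8313841265012827 {'pink': array([518.6,   2.4]), 'purple': array([515.9,  57.8]), 'green': array([513.1, 113.3]), 'yellow': array([587.2,  19.7]), 'blue': array([583.1, 102.8])} res [86.16075425 19.20214653]
small ((314.85455322265625, 644.2880249023438), 302.1033020019531) 40
large ((578.7421264648438, 314.9740295410156), 35.0328483581543) 102
mat ((404.7234802246094, 290.60125732421875), 44.320892333984375) [404.91577 290.68494] 741
scene
pink [ 127.5 -308.8] (1141, 75) 10.9 282 [-289.
[... 523 characters left out ...]
 scale 0.9996407740944635 yaw 3.7604734170172303 {'pink': array([519.5,  -3.1]), 'purple': array([515.8,  52.8]), 'green': array([512.2, 108.6]), 'yellow': array([588.4,  15.5]), 'blue': array([582.9,  99.3])} res [1.06023335 0.74061694]
small ((479.13134765625, 415.5389404296875), 21.84415054321289) 155
large ((578.8182373046875, 314.90362548828125), 36.321197509765625) 169
mat ((403.9457702636719, 285.25250244140625), 46.85332489013672) [404.1219  288.05176] 784h.py:20: RuntimeWarning: Mean of empty slice.
  return np.r_[cx,cy].round(1),(round(w),round(h)),round((a+90)%180-90,1),l.sum(),(W[r][:,:2].mean(0)*1000).round(1),r.sum(),np.median(W[l][:,2])if l.any() else 0
  ret = um.true_divide(
```

```bash
python3 -c "
from h import *
go(.4365,-.354,.12,18.4)"
```

```text
row [ 1.112 -0.544  0.409] turn z 0.032 rest q6 33 t 0.2
```

>>> {"fn": "send_rows", "kwargs": {"moves": [[0.9,-0.44,0.33,0,0,0.03],[0.9,-0.44,0.33,0,0,0.03],[0.9,-0.44,0.33,0,0,0.03],[0.9,-0.44,0.33,0,0,0.03],[0.9,-0.44,0.33,0,0,0.03],[0.9,-0.44,0.33,0,0,0.03],[0.9,-0.44,0.33,0,0,0.03]], "grip": 0.4}}

```text
time_s: 0.9
position: [0.3975, -0.3958, 0.1392]
tcp_rot: [[0.946, 0.323, -0.001], [0.323, -0.946, 0.002], [-0.001, -0.002, -1.0]]
force: [0.3, -0.8, 0.4]
opening: 0.453
grasp_force: 0.0
```

```bash
python3 -c "
from h import *
go(.4365,-.354,.0415,18.4)
print(readout.read_state()['position'])"
```

```text
row [ 0.202 -0.107  0.391] turn z 0.005 rest q6 33 t 0.9
[ 0.39753004 -0.39576948  0.13916387]
```

>>> {"fn": "send_rows", "kwargs": {"moves": [[0.202,-0.107,0.1,0,0,0.005],[0.202,-0.107,0.1,0,0,0.005],[0.202,-0.107,0.2,0,0,0.005],[0.202,-0.107,0.3,0,0,0.005],[0.202,-0.107,0.39,0,0,0.005],[0.202,-0.107,0.39,0,0,0.005]]}}

```text
time_s: 1.5
position: [0.4341, -0.357, 0.0405]
tcp_rot: [[0.951, 0.31, -0.003], [0.31, -0.951, 0.003], [-0.002, -0.004, -1.0]]
force: [-1.6, -0.6, -0.8]
opening: 0.395
grasp_force: 0.0
```

>>> {"fn": "send_rows", "kwargs": {"moves": [[0,0,0,0,0,0],[0,0,0,0,0,0],[0,0,0,0,0,0],[0,0,0,0,0,0],[0,0,0,0,0,0],[0,0,-0.1,0,0,0],[0,0,-0.25,0,0,0],[0,0,-0.4,0,0,0],[0,0,-0.4,0,0,0]], "grip": 0}}

```text
time_s: 2.4
position: [0.4386, -0.3593, 0.1475]
tcp_rot: [[0.95, 0.312, 0.007], [0.312, -0.95, -0.009], [0.004, 0.01, -1.0]]
force: [1.0, -0.9, -1.5]
opening: 0.136
grasp_force: 29.9
```

```bash
python3 -c "
from h import *
go(.512,.1094,.14,4)
go(.4,-.12,.14,4)"
```

```text
row [ 0.863 -1.69   0.016] turn z -1.843 rest q6 -82 t 2.4
row [ 0.152 -0.958  0.021] turn z 0.157 rest q6 69 t 2.4
```

```bash
python3 - <<'E'
t=open('h.py').read()
a=t.index("q6=(q1+90");b=t.index("    sh=T.T@")
t=t[:a]+"""best=None
    for q6 in [(q1+90-yawx+90)%180-90+k for k in(-180,0,180)]:
        dy=(q1+90-q6-cur+180)%360-180
        if abs(q6)<145 and (best is None or abs(dy)<abs(best[0])):best=(dy,q6)
    dy,q6=best
"""+t[b:]
open('h.py','w').write(t)
from h import *
go(.512,.1094,.14,4)
E
```

```text
row [ 0.863 -1.69   0.016] turn z 0.157 rest q6 98 t 2.4
```

>>> {"fn": "send_rows", "kwargs": {"moves": [[0.43,-0.84,0,0,0,0.08],[0.43,-0.84,0,0,0,0.08],[0.43,-0.84,0,0,0,0.08],[0.43,-0.84,0,0,0,0.08],[0.43,-0.84,0,0,0,0.08],[0.43,-0.84,0,0,0,0.08]]}}

```text
time_s: 3.0
position: [0.4711, -0.1183, 0.1417]
tcp_rot: [[0.981, 0.196, -0.004], [0.196, -0.981, 0.003], [-0.003, -0.004, -1.0]]
force: [-1.2, -0.1, -1.4]
opening: 0.135
grasp_force: 30.0
```

```bash
python3 -c "
from h import *
go(.512,.1094,.14,4)"
```

```text
row [ 0.339 -0.861  0.009] turn z 0.081 rest q6 98 t 3.0
```

>>> {"fn": "send_rows", "kwargs": {"moves": [[0.339,-0.861,0,0,0,0.081],[0.339,-0.861,0,0,0,0.081],[0.339,-0.861,0,0,0,0.081],[0.339,-0.861,0,0,0,0.081],[0.339,-0.861,0,0,0,0.081],[0.339,-0.861,0.1,0,0,0.081],[0.339,-0.861,0.1,0,0,0.081],[0.339,-0.861,0.1,0,0,0.081],[0.339,-0.861,0.1,0,0,0.081],[0.339,-0.861,0.1,0,0,0.081]]}}

```text
time_s: 4.0
position: [0.5157, 0.1029, 0.1182]
tcp_rot: [[0.998, 0.062, 0.001], [0.062, -0.998, -0.0], [0.001, 0.0, -1.0]]
force: [-0.4, -1.1, -1.6]
opening: 0.137
grasp_force: 29.9
```

```bash
python3 -c "
from h import *
go(.512,.1094,.0505,4)
s=readout.read_state();print(s['position'],s['tcp_rot'][2])
for n in('top','scene'):
  S=shot(n)
  W=cloud(*S[2:]);m=mask(S[1],'green')&(W[...,2]>.05)&(W[...,0]>.4)&(W[...,1]>0)&(W[...,1]<.2)
  print(n,m.sum(),W[m].mean(0) if m.any() else 0)
  if m.any(): l=m&(W[...,2]<np.percentile(W[m][:,2],80)); print(cv2.minAreaRect(W[l][:,:2].astype(np.float32)*1000),W[m][:,2].max())
"
```

```text
row [-0.014 -0.027  0.271] turn z -0.005 rest q6 98 t 4.0
[0.51570763 0.10287529 0.11823198] [ 1.30298134e-03  1.73062934e-04 -9.99999136e-01]
top 0 0
scene 554 [0.52894193 0.11374354 0.10475663]
((519.3405151367188, 104.15336608886719), (70.82644653320312, 50.42183303833008), 5.0562262535095215) 0.18905423679995664
```

>>> {"fn": "send_rows", "kwargs": {"moves": [[-0.018,-0.027,0.08,0,0,-0.005],[-0.018,-0.027,0.16,0,0,-0.005],[-0.018,-0.027,0.22,0,0,-0.005],[-0.018,-0.027,0.25,0,0,-0.005],[-0.018,-0.027,0.268,0,0,-0.005],[-0.018,-0.027,0.268,0,0,-0.005],[-0.018,-0.027,0.268,0,0,-0.005],[-0.018,-0.027,0.268,0,0,-0.005]]}}

```text
time_s: 4.9
position: [0.511, 0.1102, 0.0513]
tcp_rot: [[0.997, 0.072, 0.002], [0.072, -0.997, -0.0], [0.002, 0.0, -1.0]]
force: [0.2, 0.3, 4.0]
opening: 0.135
grasp_force: 30.0
```

>>> {"fn": "send_rows", "kwargs": {"moves": [[0,0,0,0,0,0],[0,0,0,0,0,0],[0,0,0,0,0,0],[0,0,0,0,0,0],[0,0,-0.1,0,0,0],[0,0,-0.25,0,0,0],[0,0,-0.36,0,0,0],[0,0,-0.36,0,0,0]], "grip": 0.4}}

```text
time_s: 5.7
position: [0.5129, 0.1104, 0.144]
tcp_rot: [[0.997, 0.072, 0.008], [0.072, -0.997, 0.0], [0.008, 0.001, -1.0]]
force: [0.6, -0.2, 0.6]
opening: 0.399
grasp_force: 0.0
```

```bash
python3 -c "
from h import *
go(.42,-.213,.14,82)
for n in('top','scene'):
  S=shot(n);S[2][:, :]=np.where((cloud(*S[2:])[...,0]>.35),S[2],0)
  for k in('green','yellow'): print(n,k,*box(k,s=S,zmin=.008 if k=='green' else 0))
"
```

```text
row [-0.464  1.264  0.013] turn z -0.865 rest q6 -19 t 5.7
top green [0. 0.] (0, 0) 0.0 0 [nan nan] 0 0
top yellow [ 420.1 -212.7] (78, 50) 81.8 422 [ 420.3 -212.6] 46 0.038503238583577175
scene green [512.  111.8] (78, 50) 3.6 346 [510.7 111.4] 53 0.0453509566816014
scene yellow [ 420.5 -213.6] (82, 51) 82.6 187 [ 421.4 -212.5] 30 0.03679066397202836h.py:20: RuntimeWarning: Mean of empty slice.
  return np.r_[cx,cy].round(1),(round(w),round(h)),round((a+90)%180-90,1),l.sum(),(W[r][:,:2].mean(0)*1000).round(1),r.sum(),np.median(W[l][:,2])if l.any() else 0
  ret = um.true_divide(
```

>>> {"fn": "send_rows", "kwargs": {"moves": [[-0.3,0.8,0.01,0,0,-0.6],[-0.3,0.8,0.01,0,0,-0.6],[-0.3,0.8,0.01,0,0,-0.6],[-0.3,0.8,0.01,0,0,-0.6],[-0.3,0.8,0.01,0,0,-0.6],[-0.3,0.8,0.01,0,0,-0.6],[-0.3,0.8,0.01,0,0,-0.6]]}}

```text
time_s: 6.5
position: [0.4481, -0.0956, 0.1364]
tcp_rot: [[0.526, 0.85, -0.004], [0.85, -0.526, 0.002], [-0.0, -0.004, -1.0]]
force: [0.4, 1.0, -1.3]
opening: 0.4
grasp_force: 0.0
```

```bash
python3 -c "
from h import *
go(.4205,-.2145,.12,82)
"
```

```text
row [-0.462  0.157  0.065] turn z -0.264 rest q6 -19 t 6.5
```

>>> {"fn": "send_rows", "kwargs": {"moves": [[-0.462,0.157,0.065,0,0,-0.264],[-0.462,0.157,0.065,0,0,-0.264],[-0.462,0.157,0.065,0,0,-0.264],[-0.462,0.157,0.065,0,0,-0.264],[-0.462,0.157,0.065,0,0,-0.264],[-0.462,0.157,0.065,0,0,-0.264],[-0.462,0.157,0.065,0,0,-0.264]]}}

```text
time_s: 7.2
position: [0.4218, -0.2118, 0.1214]
tcp_rot: [[0.14, 0.99, -0.001], [0.99, -0.14, 0.001], [0.001, -0.001, -1.0]]
force: [-0.4, -0.0, 0.2]
opening: 0.4
grasp_force: 0.0
```

```bash
python3 -c "
from h import *
go(.4205,-.2145,.0415,82)
"
```

```text
row [-0.012 -0.003  0.32 ] turn z -0.001 rest q6 -19 t 7.2
```

>>> {"fn": "send_rows", "kwargs": {"moves": [[-0.012,-0.003,0.15,0,0,0],[-0.012,-0.003,0.25,0,0,0],[-0.012,-0.003,0.32,0,0,0],[-0.012,-0.003,0.32,0,0,0],[-0.012,-0.003,0.32,0,0,0]]}}

```text
time_s: 7.7
position: [0.421, -0.2153, 0.0419]
tcp_rot: [[0.14, 0.99, -0.0], [0.99, -0.14, 0.0], [0.0, -0.001, -1.0]]
force: [0.9, 0.4, -0.6]
opening: 0.393
grasp_force: 0.0
```

>>> {"fn": "send_rows", "kwargs": {"moves": [[0,0,0,0,0,0],[0,0,0,0,0,0],[0,0,0,0,0,0],[0,0,0,0,0,0],[0,0,-0.1,0,0,0],[0,0,-0.28,0,0,0],[0,0,-0.4,0,0,0],[0.99,0.53,-0.4,0,0,-0.133],[0.99,0.53,-0.4,0,0,-0.133],[0.99,0.53,-0.4,0,0,-0.133],[0.99,0.53,-0.4,0,0,-0.133],[0.99,0.53,-0.4,0,0,-0.133]], "grip": 0}}

```text
time_s: 8.9
position: [0.5694, -0.0129, 0.1418]
tcp_rot: [[-0.067, 0.998, -0.0], [0.998, 0.067, -0.0], [-0.0, -0.0, -1.0]]
force: [0.6, -1.4, -1.9]
opening: 0.134
grasp_force: 30.0
```

>>> {"fn": "send_rows", "kwargs": {"moves": [[0.0,0.0,0,0,0,0],[0,0,0.0,0,0,0],[0,0,0.0,0,0,0],[0,0,0,0,0,0]]}}

```text
time_s: 9.3
position: [0.5678, -0.0158, 0.1416]
tcp_rot: [[-0.065, 0.998, -0.001], [0.998, 0.065, 0.0], [0.0, -0.001, -1.0]]
force: [0.0, -0.3, -1.4]
opening: 0.133
grasp_force: 30.0
```

```bash
python3 -c "
from h import *
go(.588,.0145,.0505,94)
"
```

```text
row [0.116 0.089 0.364] turn z -0.003 rest q6 -3 t 9.3
```

>>> {"fn": "send_rows", "kwargs": {"moves": [[0.116,0.089,0,0,0,0],[0.116,0.089,0.1,0,0,0],[0.116,0.089,0.2,0,0,0],[0.116,0.089,0.28,0,0,0],[0.116,0.089,0.33,0,0,0],[0.116,0.089,0.35,0,0,0],[0.116,0.089,0.362,0,0,0],[0.116,0.089,0.362,0,0,0],[0.116,0.089,0.362,0,0,0]]}}

```text
time_s: 10.2
position: [0.5897, 0.0155, 0.0522]
tcp_rot: [[-0.067, 0.998, 0.002], [0.998, 0.067, -0.0], [-0.0, 0.002, -1.0]]
force: [0.4, 0.1, -0.6]
opening: 0.134
grasp_force: 30.0
```

>>> {"fn": "send_rows", "kwargs": {"moves": [[0,0,0,0,0,0],[0,0,0,0,0,0],[0,0,0,0,0,0],[0,0,0,0,0,0],[0,0,-0.1,0,0,0],[0,0,-0.25,0,0,0],[0,0,-0.36,0,0,0],[0,0,-0.36,0,0,0]], "grip": 0.4}}

```text
time_s: 11.0
position: [0.5922, 0.0154, 0.1455]
tcp_rot: [[-0.067, 0.998, 0.009], [0.998, 0.067, -0.001], [-0.002, 0.009, -1.0]]
force: [0.8, 0.0, -0.7]
opening: 0.397
grasp_force: 0.0
```

```bash
python3 -W ignore -c "
from h import *
go(.644,-.212,.12,-14.3)
for n in('top','scene'):
  S=shot(n);S[2][:, :]=np.where((cloud(*S[2:])[...,0]>.35),S[2],0)
  for k in('green','yellow','pink','purple'): print(n,k,*box(k,s=S,zmin=.008 if k in('green','yellow') else 0))
"
```

```text
row [-0.921  0.145  0.105] turn z -0.798 rest q6 -94 t 11.0
top green [511.9 110.8] (70, 48) 1.4 111 [nan nan] 0 0.04690340544031598
top yellow [0. 0.] (0, 0) 0.0 0 [nan nan] 0 0
top pink [ 645.  -210.7] (76, 47) -14.1 363 [ 645.1 -211.6] 46 0.037967185698302354
top purple [ 577.7 -374.2] (76, 48) 69.6 367 [ 577.4 -375.3] 47 0.03812124961300696
scene green [512.  110.4] (77, 52) 4.3 345 [511.5 111.2] 48 0.045337781224869506
scene yellow [590.6  19.9] (80, 51) -86.8 335 [589.7  19.2] 50 0.04501288789235356
scene pink [ 646.2 -212.2] (75, 53) -13.8 263 [ 646.  -210.6] 36 0.03699779883396893
scene purple [ 578.9 -375.7] (83, 46) 70.2 192 [ 578.3 -373.7] 25 0.03709364124099945
```

>>> {"fn": "send_rows", "kwargs": {"moves": [[-0.92,0.14,0.1,0,0,-0.798],[-0.92,0.14,0.1,0,0,-0.798],[-0.92,0.14,0.1,0,0,-0.798],[-0.92,0.14,0.1,0,0,-0.798],[-0.92,0.14,0.1,0,0,-0.798],[-0.92,0.14,0.1,0,0,-0.798],[-0.92,0.14,0.1,0,0,-0.798],[-0.92,0.14,0.1,0,0,-0.798],[-0.92,0.14,0.1,0,0,-0.798],[-0.92,0.14,0.1,0,0,-0.798],[-0.92,0.14,0.1,0,0,-0.798]]}}

```text
time_s: 12.2
position: [0.6386, -0.2109, 0.1148]
tcp_rot: [[-0.968, 0.249, -0.002], [0.249, 0.968, 0.001], [0.003, 0.001, -1.0]]
force: [-0.1, 0.0, 0.6]
opening: 0.394
grasp_force: 0.0
```

```bash
python3 -c "
from h import *
go(.645,-.212,.0415,-14.2)
"
```

```text
row [-0.027  0.002  0.293] turn z -0.002 rest q6 -94 t 12.2
```

>>> {"fn": "send_rows", "kwargs": {"moves": [[-0.027,0.002,0.1,0,0,0],[-0.027,0.002,0.2,0,0,0],[-0.027,0.002,0.29,0,0,0],[-0.027,0.002,0.293,0,0,0],[-0.027,0.002,0.293,0,0,0],[-0.027,0.002,0.293,0,0,0]]}}

```text
time_s: 12.8
position: [0.6465, -0.2127, 0.0439]
tcp_rot: [[-0.969, 0.248, 0.001], [0.248, 0.969, -0.0], [-0.001, -0.0, -1.0]]
force: [-0.0, 0.1, 0.3]
opening: 0.4
grasp_force: 0.0
```

>>> {"fn": "send_rows", "kwargs": {"moves": [[0,0,0,0,0,0],[0,0,0,0,0,0],[0,0,0,0,0,0],[0,0,0,0,0,0],[0,0,-0.1,0,0,0],[0,0,-0.28,0,0,0],[0,0,-0.4,0,0,0],[0.693,0.672,-0.4,0,0,-0.2],[0.693,0.672,-0.4,0,0,-0.2],[0.693,0.672,-0.4,0,0,-0.2],[0.693,0.672,-0.4,0,0,-0.2],[0.693,0.672,-0.4,0,0,-0.2]], "grip": 0}}

```text
time_s: 14.0
position: [0.5172, -0.0047, 0.1429]
tcp_rot: [[-0.998, -0.064, -0.002], [-0.064, 0.998, 0.001], [0.002, 0.001, -1.0]]
force: [0.2, -0.2, -2.1]
opening: 0.135
grasp_force: 30.0
```

>>> {"fn": "send_rows", "kwargs": {"moves": [[0.0,0.0,0,0,0,0],[0,0,0.0,0,0,0],[0,0,0.0,0,0,0],[0,0,0,0,0,0]]}}

```text
time_s: 14.4
position: [0.5211, -0.0081, 0.1431]
tcp_rot: [[-0.998, -0.063, 0.001], [-0.063, 0.998, -0.0], [-0.001, -0.001, -1.0]]
force: [-0.3, 0.5, -1.5]
opening: 0.134
grasp_force: 30.0
```

```bash
python3 -c "
from h import *
go(.519,-.006,.0505,4)
"
```

```text
row [0.008 0.009 0.37 ] turn z -0.005 rest q6 -95 t 14.4
```

>>> {"fn": "send_rows", "kwargs": {"moves": [[0.008,0.009,0.1,0,0,0],[0.008,0.009,0.2,0,0,0],[0.008,0.009,0.28,0,0,0],[0.008,0.009,0.33,0,0,0],[0.008,0.009,0.35,0,0,0],[0.008,0.009,0.362,0,0,0],[0.008,0.009,0.362,0,0,0],[0.008,0.009,0.362,0,0,0]]}}

```text
time_s: 15.2
position: [0.5184, -0.005, 0.0532]
tcp_rot: [[-0.998, -0.064, 0.002], [-0.064, 0.998, -0.0], [-0.001, -0.0, -1.0]]
force: [0.1, 0.4, -1.6]
opening: 0.135
grasp_force: 30.0
```

>>> {"fn": "send_rows", "kwargs": {"moves": [[0,0,0,0,0,0],[0,0,0,0,0,0],[0,0,0,0,0,0],[0,0,0,0,0,0],[0,0,-0.1,0,0,0],[0,0,-0.25,0,0,0],[0,0,-0.36,0,0,0],[0,0,-0.36,0,0,0]], "grip": 0.4}}

```text
time_s: 16.0
position: [0.5204, -0.0053, 0.1462]
tcp_rot: [[-0.998, -0.064, 0.008], [-0.064, 0.998, -0.002], [-0.008, -0.002, -1.0]]
force: [0.7, -0.7, 0.4]
opening: 0.4
grasp_force: 0.0
```

```bash
python3 -W ignore -c "
from h import *
go(.578,-.3755,.12,69.9)
for n in('top','scene'):
  S=shot(n);S[2][:, :]=np.where((cloud(*S[2:])[...,0]>.35),S[2],0)
  for k in('green','yellow','pink','purple'): print(n,k,*box(k,s=S,zmin=.008 if k !='purple' else 0))
"
```

```text
row [-0.134 -1.492  0.109] turn z 1.264 rest q6 -13 t 16.0
top green [510.2 119.2] (73, 31) 1.9 228 [509.9 111.2] 50 0.04638525311730626
top yellow [589.8  17.8] (76, 48) -88.0 246 [589.2  17.2] 45 0.04654089206221303
top pink [0. 0.] (0, 0) 0.0 0 [nan nan] 0 0
top purple [ 577.6 -374.8] (76, 48) 70.5 379 [ 577.2 -374.9] 50 0.03801353985513437
scene green [512.7 112. ] (76, 54) 3.0 354 [511.4 111.8] 54 0.04563305169384141
scene yellow [589.8  18.5] (81, 50) -87.5 328 [589.9  19.1] 49 0.04528102579380749
scene pink [519.   -3.9] (78, 54) 4.2 295 [517.1  -3.4] 44 0.04525188312203147
scene purple [ 579.  -375.4] (84, 49) 71.4 213 [ 578.2 -374.7] 25 0.036919160354894974
```

>>> {"fn": "send_rows", "kwargs": {"moves": [[-0.09,-0.98,0.1,0,0,0.95],[-0.09,-0.98,0.1,0,0,0.95],[-0.09,-0.98,0.1,0,0,0.95],[-0.09,-0.98,0.1,0,0,0.95],[-0.09,-0.98,0.1,0,0,0.95],[-0.09,-0.98,0.1,0,0,0.95],[-0.09,-0.98,0.1,0,0,0.95],[-0.09,-0.98,0.1,0,0,0.95],[-0.09,-0.98,0.1,0,0,0.95],[-0.09,-0.98,0.1,0,0,0.95]]}}

```text
time_s: 17.1
position: [0.5545, -0.2471, 0.1152]
tcp_rot: [[-0.136, 0.991, -0.004], [0.991, 0.136, 0.003], [0.003, -0.003, -1.0]]
force: [0.9, 0.5, 0.3]
opening: 0.399
grasp_force: 0.0
```

```bash
python3 -c "
from h import *
go(.578,-.3755,.11,70)
"
```

```text
row [-0.522  0.024  0.019] turn z 0.309 rest q6 -13 t 17.1
```

>>> {"fn": "send_rows", "kwargs": {"moves": [[-0.522,0.024,0.02,0,0,0.309],[-0.522,0.024,0.02,0,0,0.309],[-0.522,0.024,0.02,0,0,0.309],[-0.522,0.024,0.02,0,0,0.309],[-0.522,0.024,0.02,0,0,0.309],[-0.522,0.024,0.02,0,0,0.309],[-0.522,0.024,0.02,0,0,0.309]]}}

```text
time_s: 17.8
position: [0.5797, -0.3748, 0.1115]
tcp_rot: [[0.335, 0.942, -0.002], [0.942, -0.335, 0.002], [0.001, -0.002, -1.0]]
force: [-0.8, 0.3, -0.7]
opening: 0.398
grasp_force: 0.0
```

```bash
python3 -c "
from h import *
go(.578,-.3755,.0415,70)
"
```

```text
row [-0.005 -0.005  0.28 ] turn z 0.005 rest q6 -13 t 17.8
```

>>> {"fn": "send_rows", "kwargs": {"moves": [[-0.005,-0.005,0.1,0,0,0.005],[-0.005,-0.005,0.2,0,0,0.005],[-0.005,-0.005,0.28,0,0,0.005],[-0.005,-0.005,0.28,0,0,0.005],[-0.005,-0.005,0.28,0,0,0.005]]}}

```text
time_s: 18.3
position: [0.5787, -0.3762, 0.0427]
tcp_rot: [[0.343, 0.939, -0.001], [0.939, -0.343, 0.001], [0.0, -0.001, -1.0]]
force: [0.0, 0.4, 0.3]
opening: 0.4
grasp_force: 0.0
```

>>> {"fn": "send_rows", "kwargs": {"moves": [[0,0,0,0,0,0],[0,0,0,0,0,0],[0,0,0,0,0,0],[0,0,0,0,0,0],[0,0,-0.1,0,0,0],[0,0,-0.28,0,0,0],[0,0,-0.4,0,0,0],[0.758,-0.41,-0.4,0,0,0.4],[0.758,-0.41,-0.4,0,0,0.4],[0.758,-0.41,-0.4,0,0,0.4],[0.758,-0.41,-0.4,0,0,0.4],[0.758,-0.41,-0.4,0,0,0.4]], "grip": 0}}

```text
time_s: 19.5
position: [0.5444, -0.158, 0.1421]
tcp_rot: [[0.83, 0.558, -0.005], [0.558, -0.83, 0.004], [-0.002, -0.006, -1.0]]
force: [-0.2, 0.8, -1.7]
opening: 0.133
grasp_force: 30.0
```

```bash
python3 -c "
from h import *
go(.5155,.0505,.14,4)
"
```

```text
row [ 0.369 -0.757  0.012] turn z 0.332 rest q6 92 t 19.5
```

>>> {"fn": "send_rows", "kwargs": {"moves": [[0.369,-0.757,0,0,0,0.332],[0.369,-0.757,0,0,0,0.332],[0.369,-0.757,0,0,0,0.332],[0.369,-0.757,0,0,0,0.332],[0.369,-0.757,0,0,0,0.332],[0.369,-0.757,0,0,0,0.332],[0.369,-0.757,0,0,0,0.332],[0.369,-0.757,0,0,0,0.332],[0.369,-0.757,0,0,0,0.332]]}}

```text
time_s: 20.4
position: [0.519, 0.0435, 0.1425]
tcp_rot: [[0.998, 0.068, 0.0], [0.068, -0.998, -0.0], [0.0, 0.0, -1.0]]
force: [0.1, -0.7, -1.9]
opening: 0.136
grasp_force: 30.0
```

```bash
python3 -W ignore -c "
from h import *
go(.5155,.0515,.051,4)
for n in('top','scene'):
  S=shot(n);S[2][:, :]=np.where((cloud(*S[2:])[...,0]>.35),S[2],0)
  for k in('green','yellow','pink'): print(n,k,*box(k,s=S,zmin=.008 if k !='purple' else 0))
"
```

```text
row [-0.012 -0.033  0.366] turn z -0.001 rest q6 92 t 20.4
top green [474.8 113.2] (4, 2) 53.2 3 [nan nan] 0 0.04525564738665
top yellow [589.6  17.8] (76, 48) -88.5 350 [588.9  18.5] 47 0.04633226900817235
top pink [0. 0.] (0, 0) 0.0 0 [nan nan] 0 0
scene green [512.2 112.1] (78, 52) 1.9 337 [511.5 111.6] 53 0.04550185507673851
scene yellow [590.2  18.9] (79, 50) -85.3 325 [589.4  18.8] 50 0.045350329752487845
scene pink [531.1  -2.9] (53, 52) 5.2 171 [nan nan] 0 0.0453737638997887
```

>>> {"fn": "send_rows", "kwargs": {"moves": [[-0.012,-0.034,0.1,0,0,0],[-0.012,-0.034,0.2,0,0,0],[-0.012,-0.034,0.28,0,0,0],[-0.012,-0.034,0.33,0,0,0],[-0.012,-0.034,0.35,0,0,0],[-0.012,-0.034,0.362,0,0,0],[-0.012,-0.034,0.362,0,0,0],[-0.012,-0.034,0.362,0,0,0]]}}

```text
time_s: 21.3
position: [0.5156, 0.0529, 0.0528]
tcp_rot: [[0.998, 0.07, 0.002], [0.07, -0.998, -0.0], [0.002, 0.0, -1.0]]
force: [-0.5, -0.1, -0.9]
opening: 0.137
grasp_force: 30.0
```

>>> {"fn": "send_rows", "kwargs": {"moves": [[0,0,0,0,0,0],[0,0,0,0,0,0],[0,0,0,0,0,0],[0,0,0,0,0,0],[0,0,-0.1,0,0,0],[0,0,-0.25,0,0,0],[0,0,-0.36,0,0,0],[0,0,-0.36,0,0,0]], "grip": 0.4}}

```text
time_s: 22.1
position: [0.5178, 0.0528, 0.1457]
tcp_rot: [[0.997, 0.07, 0.009], [0.07, -0.998, -0.001], [0.008, 0.002, -1.0]]
force: [0.2, 0.2, -0.4]
opening: 0.402
grasp_force: 0.0
```

```bash
python3 -W ignore -c "
from h import *
go(.579,.3135,.13)
for n in('top','scene'):
  S=shot(n);W=cloud(*S[2:]);S[2][:, :]=np.where((W[...,0]>.35),S[2],0)
  for k in('green','yellow','pink','purple'): print(n,k,*box(k,s=S,zmin=.008))
  m=mask(S[1],'orange',120)&(W[...,2]>.05)&(W[...,2]<.075)&(W[...,1]>.3)&(W[...,1]<.5);print('small',cv2.minEnclosingCircle(W[m][:,:2].astype(np.float32)*1000),W[m].mean(0),m.sum())
"
```

```text
row [ 0.317 -1.023  0.064] turn z 0.0 rest q6 114 t 22.1
top green [0. 0.] (0, 0) 0.0 0 [nan nan] 0 0
top yellow [589.5  17.8] (76, 48) -88.5 401 [588.9  18.4] 49 0.04657534806926409
top pink [483.1 -18.1] (3, 0) -87.5 2 [nan nan] 0 0.04735475618706268
top purple [0. 0.] (0, 0) 0.0 0 [nan nan] 0 0
small ((480.6788330078125, 413.8357238769531), 19.111116409301758) [0.48171894 0.41742981 0.05544142] 25
scene green [512.5 111.4] (78, 52) 6.3 351 [511.6 111.2] 51 0.04524230663207679
scene yellow [589.8  18.2] (81, 50) -87.8 333 [589.4  19. ] 49 0.04510521765755157
scene pink [519.1  -3.7] (76, 54) 2.9 301 [518.6  -3. ] 48 0.04533463993821694
scene purple [515.3  53.9] (79, 52) 4.1 329 [514.8  54.5] 46 0.0454484376925882
small ((479.99212646484375, 414.6352233886719), 20.86536979675293) [0.48053184 0.41434864 0.0579209 ] 151
```

>>> {"fn": "send_rows", "kwargs": {"moves": [[0.317,-0.98,0,0,0,0],[0.317,-0.98,0,0,0,0],[0.317,-0.98,0,0,0,0],[0.317,-0.98,0,0,0,0],[0.317,-0.98,0,0,0,0],[0.317,-0.98,0,0,0,0],[0.317,-0.98,0,0,0,0],[0.317,-0.98,0,0,0,0],[0.317,-0.98,0,0,0,0]], "grip": 1}}

```text
time_s: 23.1
position: [0.5761, 0.3011, 0.1412]
tcp_rot: [[0.998, 0.068, -0.002], [0.068, -0.998, -0.001], [-0.003, 0.001, -1.0]]
force: [-0.3, 0.6, -0.3]
opening: 0.99
grasp_force: 0.0
```

```bash
python3 -W ignore -c "
from h import *
go(.579,.3135,.015)
go(.404,.288,.018)
"
```

```text
row [ 0.016 -0.049  0.505] turn z -0.0 rest q6 115 t 23.1
row [-0.689  0.005  0.495] turn z 0.0 rest q6 122 t 23.1
```

>>> {"fn": "send_rows", "kwargs": {"moves": [[0.016,-0.049,0.05,0,0,0],[0.016,-0.049,0.15,0,0,0],[0.016,-0.049,0.25,0,0,0],[0.016,-0.049,0.35,0,0,0],[0.016,-0.049,0.45,0,0,0],[0.016,-0.049,0.5,0,0,0],[0.016,-0.049,0.5,0,0,0],[0.016,-0.049,0.5,0,0,0]]}}

```text
time_s: 23.9
position: [0.5805, 0.3155, 0.0173]
tcp_rot: [[0.998, 0.07, 0.001], [0.07, -0.998, 0.0], [0.001, -0.0, -1.0]]
force: [0.1, -0.3, -0.7]
opening: 0.998
grasp_force: 0.0
```

>>> {"fn": "send_rows", "kwargs": {"moves": [[0,0,0,0,0,0],[0,0,0,0,0,0],[0,0,0,0,0,0],[0,0,0,0,0,0],[0,0,-0.1,0,0,0],[0,0,-0.2,0,0,0],[0,0,-0.3,0,0,0],[-0.705,0.054,-0.3,0,0,0],[-0.705,0.054,-0.3,0,0,0],[-0.705,0.054,-0.3,0,0,0],[-0.705,0.054,-0.3,0,0,0],[-0.705,0.054,-0.3,0,0,0]], "grip": 0}}

```text
time_s: 25.1
position: [0.3988, 0.2882, 0.092]
tcp_rot: [[0.997, 0.072, -0.007], [0.072, -0.997, -0.003], [-0.007, 0.002, -1.0]]
force: [0.0, -0.2, -0.4]
opening: 0.787
grasp_force: 30.0
```

>>> {"fn": "send_rows", "kwargs": {"moves": [[0,0,0,0,0,0],[0,0,0,0,0,0],[0,0,0,0,0,0]]}}

```text
time_s: 25.4
position: [0.407, 0.2901, 0.0922]
tcp_rot: [[0.998, 0.07, 0.002], [0.07, -0.998, 0.001], [0.002, -0.001, -1.0]]
force: [-0.2, -1.1, -0.4]
opening: 0.789
grasp_force: 30.0
```

```bash
python3 -W ignore -c "
from h import *
go(.404,.288,.019)
S=shot('scene');W=cloud(*S[2:]);h,s,v=cv2.split(S[1])
m=(W[...,2]>.075)&(W[...,2]<.13)&(np.hypot(W[...,0]-.404,W[...,1]-.288)<.06)&(s<60)&(v>90);print(W[m].mean(0),m.sum(),W[m].min(0),W[m].max(0))
"
```

```text
row [-0.013  0.008  0.293] turn z -0.0 rest q6 121 t 25.4
[0.40954276 0.28812813 0.09670562] 559 [0.37095233 0.25508317 0.07525028] [0.44047535 0.32320224 0.12351598]
```

>>> {"fn": "send_rows", "kwargs": {"moves": [[-0.01,0.006,0.08,0,0,0],[-0.01,0.006,0.16,0,0,0],[-0.01,0.006,0.22,0,0,0],[-0.01,0.006,0.26,0,0,0],[-0.01,0.006,0.28,0,0,0],[-0.01,0.006,0.287,0,0,0],[-0.01,0.006,0.287,0,0,0],[-0.01,0.006,0.287,0,0,0]]}}

```text
time_s: 26.25
position: [0.4029, 0.2879, 0.021]
tcp_rot: [[0.998, 0.07, 0.0], [0.07, -0.998, 0.0], [0.0, 0.0, -1.0]]
force: [-0.6, -1.6, 5.3]
opening: 0.788
grasp_force: 29.9
```

>>> {"fn": "send_rows", "kwargs": {"moves": [[0,0,0,0,0,0],[0,0,0,0,0,0],[0,0,0,0,0,0],[0,0,0,0,0,0],[0,0,-0.1,0,0,0],[0,0,-0.25,0,0,0],[0,0,-0.42,0,0,0],[0,0,-0.5,0,0,0],[0,0,-0.5,0,0,0]], "grip": 1}}

```text
time_s: 27.15
position: [0.4048, 0.289, 0.1482]
tcp_rot: [[0.997, 0.07, 0.007], [0.07, -0.998, 0.003], [0.007, -0.002, -1.0]]
force: [0.3, -0.0, -0.3]
opening: 0.998
grasp_force: 0.0
```

```bash
python3 -W ignore -c "
from h import *
go(.480,.413,.13)
go(.480,.413,.043)
S=shot('scene');cv2.imwrite('pics/s1.png',S[0][:,:,::-1]);W=cloud(*S[2:]);h,s,v=cv2.split(S[1])
m=(W[...,2]>.044)&(W[...,2]<.056)&(np.hypot(W[...,0]-.404,W[...,1]-.288)<.06)&(s<60)&(v>90);print(cv2.minEnclosingCircle(W[m][:,:2].astype(np.float32)*1000),m.sum())
"
```

```text
row [ 0.334 -0.473  0.076] turn z -0.0 rest q6 127 t 27.1
row [ 0.332 -0.472  0.424] turn z -0.0 rest q6 127 t 27.1
((402.157470703125, 286.5057067871094), 38.111968994140625) 141
```

View pics/s1.png

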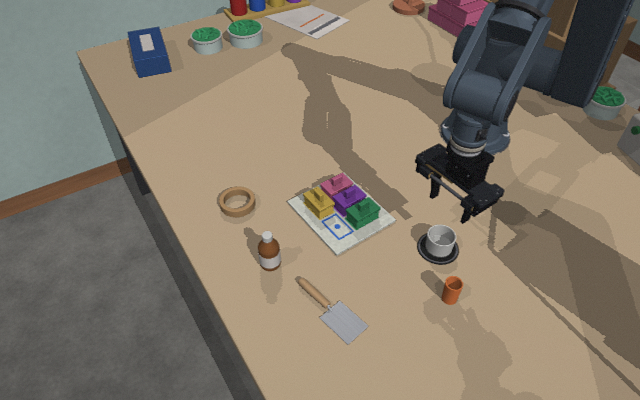

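The large cup stands on the mat at (440,242), all four boxes sit on their outlines, and the small cup is at (452,290). The small cup is next.

>>> {"fn": "send_rows", "kwargs": {"moves": [[0.333,-0.473,0.05,0,0,0],[0.333,-0.473,0.05,0,0,0],[0.333,-0.473,0.05,0,0,0],[0.333,-0.473,0.1,0,0,0],[0.333,-0.473,0.2,0,0,0],[0.333,-0.473,0.3,0,0,0],[0.333,-0.473,0.4,0,0,0],[0.333,-0.473,0.42,0,0,0],[0.333,-0.473,0.42,0,0,0]], "grip": 0.8}}

```text
time_s: 28.1
position: [0.4756, 0.4105, 0.0379]
tcp_rot: [[0.998, 0.07, -0.005], [0.07, -0.998, -0.003], [-0.005, 0.002, -1.0]]
force: [0.5, 0.6, -0.2]
opening: 0.797
grasp_force: 0.0
```

>>> {"fn": "send_rows", "kwargs": {"moves": [[0,0,0,0,0,0],[0,0,0,0,0,0],[0,0,0,0,0,0],[0,0,0,0,0,0],[0,0,0,0,0,0],[0,0,-0.1,0,0,0],[0,0,-0.25,0,0,0],[0,0,-0.4,0,0,0],[0,0,-0.4,0,0,0],[0,0,-0.4,0,0,0]], "grip": 0}}

```text
time_s: 29.1
position: [0.4777, 0.412, 0.1414]
tcp_rot: [[0.998, 0.07, 0.002], [0.07, -0.998, 0.001], [0.002, -0.001, -1.0]]
force: [0.4, -0.0, -0.9]
opening: 0.44
grasp_force: 30.0
```

```bash
python3 -W ignore -c "
from h import *
go(.403,.287,.145)
go(.403,.287,.055)
"
```

```text
row [-0.333  0.478 -0.016] turn z -0.0 rest q6 121 t 29.1
row [-0.334  0.478  0.344] turn z -0.0 rest q6 121 t 29.1
```

>>> {"fn": "send_rows", "kwargs": {"moves": [[-0.333,0.478,-0.02,0,0,0],[-0.333,0.478,-0.02,0,0,0],[-0.333,0.478,-0.02,0,0,0],[-0.333,0.478,-0.02,0,0,0],[-0.333,0.478,-0.02,0,0,0],[-0.333,0.478,-0.02,0,0,0],[-0.333,0.478,-0.02,0,0,0],[-0.333,0.478,-0.02,0,0,0]]}}

```text
time_s: 29.9
position: [0.4035, 0.2876, 0.145]
tcp_rot: [[0.997, 0.071, 0.0], [0.071, -0.997, 0.0], [0.001, -0.0, -1.0]]
force: [-0.5, -0.1, -1.5]
opening: 0.444
grasp_force: 30.0
```

```bash
python3 -W ignore -c "
from h import *
go(.403,.287,.0535)
S=shot('scene');W=cloud(*S[2:])
m=mask(S[1],'orange',120)&(W[...,2]>.14)&(W[...,2]<.19)&(W[...,1]>.2)&(W[...,1]<.4);print(W[m].mean(0),W[m].min(0),W[m].max(0),m.sum())
"
```

```text
row [-0.002  0.002  0.366] turn z -0.0 rest q6 121 t 29.9
[0.40946435 0.28623397 0.1548005 ] [0.3870768  0.26552005 0.14040535] [0.42747785 0.31209975 0.16994668] 238
```

>>> {"fn": "send_rows", "kwargs": {"moves": [[-0.01,0.002,0.1,0,0,0],[-0.01,0.002,0.18,0,0,0],[-0.01,0.002,0.24,0,0,0],[-0.01,0.002,0.29,0,0,0],[-0.01,0.002,0.33,0,0,0],[-0.01,0.002,0.35,0,0,0],[-0.01,0.002,0.364,0,0,0],[-0.01,0.002,0.364,0,0,0],[-0.01,0.002,0.364,0,0,0]]}}

```text
time_s: 30.85
position: [0.4006, 0.2862, 0.0547]
tcp_rot: [[0.998, 0.07, 0.001], [0.07, -0.998, 0.0], [0.001, -0.0, -1.0]]
force: [-0.4, -0.1, -0.1]
opening: 0.442
grasp_force: 30.0
```

>>> {"fn": "send_rows", "kwargs": {"moves": [[0,0,0,0,0,0],[0,0,0,0,0,0],[0,0,0,0,0,0],[0,0,0,0,0,0],[0,0,-0.1,0,0,0],[0,0,-0.25,0,0,0],[0,0,-0.42,0,0,0],[0,0.5,-0.6,0,0,0],[0,0.9,-0.6,0,0,0],[0,0.9,-0.6,0,0,0],[0,0.9,-0.6,0,0,0],[0,0.9,-0.6,0,0,0]], "grip": 0.75}}

```text
time_s: 32.05
position: [0.4163, 0.0589, 0.2051]
tcp_rot: [[0.998, 0.068, 0.002], [0.068, -0.998, -0.001], [0.001, 0.001, -1.0]]
force: [-0.7, 0.7, 0.6]
opening: 0.748
grasp_force: 0.0
```

```bash
python3 -W ignore -c "
from h import *
for n in('top','scene'):
  S=shot(n);W=cloud(*S[2:]);cv2.imwrite(f'pics/{n}2.png',S[0][:,:,::-1]);S[2][:, :]=np.where((W[...,0]>.35),S[2],0);h,s,v=cv2.split(S[1])
  for k in('green','yellow','pink','purple'): print(n,k,*box(k,s=S,zmin=.008))
  N=(np.hypot(W[...,0]-.404,W[...,1]-.288)<.07)
  m=mask(S[1],'orange',120)&N&(W[...,2]>.064);print('small',cv2.minEnclosingCircle(W[m][:,:2].astype(np.float32)*1000),np.percentile(W[m][:,2],[50,90,100]),m.sum())
  m=(W[...,2]>.044)&(W[...,2]<.056)&N&(s<60)&(v>90);print(cv2.minEnclosingCircle(W[m][:,:2].astype(np.float32)*1000),m.sum())
"
python3 -c "
import cv2,numpy as np
a=cv2.imread('pics/scene2.png')[150:320,270:490];b=cv2.imread('pics/top2.png')[150:320,180:400]
cv2.imwrite('pics/c2.png',cv2.resize(np.hstack([a,b]),None,fx=1.8,fy=1.8))"
```

```text
top green [511.8 110.8] (75, 48) 1.8 389 [509.9 111.2] 50 0.0464649259170842
top yellow [588.3  17.8] (76, 51) -88.4 420 [588.9  18.4] 49 0.046531453651136735
top pink [517.4  -3.4] (75, 47) 1.4 388 [517.3  -3.8] 46 0.04671465116162181
top purple [516.   55.1] (75, 48) 1.6 382 [514.  54.] 47 0.04631953889627494
small ((403.669921875, 288.2278747558594), 18.736034393310547) [0.06931847 0.07436224 0.07800481] 18
((401.8108215332031, 289.2197265625), 34.8648567199707) 90
scene green [511.5 110.8] (76, 53) 3.7 345 [511.2 111.3] 52 0.045451983045528874
scene yellow [589.7  18.6] (79, 50) -86.2 334 [589.2  19.1] 46 0.045028599485390716
scene pink [518.7  -3.9] (79, 51) 3.8 300 [517.4  -3. ] 46 0.04500450928775086
scene purple [515.4  53.6] (78, 53) 2.2 328 [515.   54.5] 47 0.045230243913639334
small ((404.45086669921875, 287.24456787109375), 21.63875961303711) [0.07023962 0.07488517 0.0765064 ] 118
((401.6878662109375, 288.72955322265625), 35.41732406616211) 97
```

View pics/c2.png

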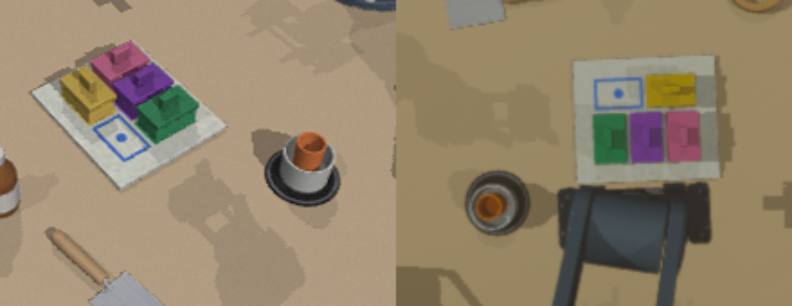

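The small cup is fully down inside the large one at (310,155) in the left crop, the nest is on the mat, and all four boxes are square on their outlines. I'm handing in.

```bash
python3 -c "
from rig import ticket
print(ticket.hand_in())"
```

```text
the job is handed in; nothing more can be done
None
```

I handed the job in at about 32 s with no verdict returned: by my last camera measurements the four boxes present are within about 4 mm of their outlines and the small cup is nested in the large one on the mat (the blue box and medium cup were absent).

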